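Put the plug gauges back in their graded rack

ROBOT

A 6-joint arm with a two-finger parallel gripper is mounted at the origin on a cart in front of the work surface, level with it; the furniture and walls round the work are solid. World frame = base frame: x ahead of the robot, y to its left, z up, the work surface at z = 0. Lengths are in m, angles in rad, forces in N, time in s.
With the tool pointing down it reaches from about 0.325 to 0.9 m from the base axis. Payload 6.1 kg.
Tool frame: the origin (TCP) lies at the very end of the fingers, on their centre line; the grasp point (between the pads) lies env.hold_point_z behind it (env.hold_point_z is the distance from the TCP to the grasp point, in m); z points along the fingers, y is the line along which they close (so a half turn about z gives the same grasp; the last joint's range is limited). The gripper opens to 85 mm and grips with 20 to 120 N. Pads are 22 mm wide; open, the fingers measure 114 mm over their backs; the gripper's body (76 mm by 85 mm) begins 54 mm behind the grasp point. The pads swing forward as they close: fully open they stand 13 mm farther back than shut.
Start: joints at [-1.348, 0.22, 1.526, -0, 1.395, -0.126], TCP at [0.214, -0.587, 0.231] pointing down, gripper open.
Joint ranges: [-2.98, 2.98], [-0.91, 2.08], [0.09, 2.57], [-1.24, 4.39], [0.2, 2.65], [-2.68, 2.68]. Speed limits (rad/s): [2.57, 2.57, 3.01, 3.14, 3.14, 3.14].

INTERFACE

Orientations are given as a unit quaternion [x, y, z, w].
In Python, from workcell import env, viewer, workorder gives the robot as it stands.
- The arm moves only by the shell command python3 -m pendant 'ROWS' [FORCE]. ROWS is a JSON object of lists of equal length, an entry for each row: "rotation": the turn, a rotation vector about the tool's x, y, z in degrees, a list of three; "delta_pos": the shift along the tool's x, y, z in cm, a list of three; "fingers": the finger opening in cm, from 0 to 8.54. In form: {"rotation": [[rx, ry, rz], ...], "delta_pos": [[x, y, z], ...], "fingers": [fingers, ...]}. A call has 1 to 10 rows; each row is the pose to reach, as a shift and turn from the pose commanded when the call began, along the tool's axes at that moment; what a row does not reach only later rows make up. A row lasts 1/8 s, in which the tool goes at most 62.5 mm and 10.7 degrees, less where a joint would pass 70% of its speed; a pose out of reach is approached as far as the arm can. A call with a gripper value outside its range is refused whole. The fingers move at their own pace and stop on an object; FORCE is the grip in N (left out, the last holds). Time passes only in rows, so rows that repeat a pose let the fingers close. It gives the time, the measured TCP pose, the force, the opening and the grip force at its end, in the units of the state.
- env.read_state(): the state, without advancing time (a new reading comes with each control period).
- viewer.grab_frame(name): name is "scene" or "top" or "wrist"; returns the picture (384x512x3 uint8, blue, green, red); there is no depth.
- viewer.camera_info(name): a dict with "vfov" (degrees; the focal length in pixels is half the picture's height over the tangent of half this angle, whatever the lens; pixels are square), "cx", "cy" (the principal point, pixels), "R" (3x3) and "t" (3): a world point X has camera coordinates R X + t. Camera axes: x right, y down, z forward; pixel columns grow to the right and rows downward; lengths in m; the calibration is good to about 2 mm. A picture is of the moment at which its call begins: read the wrist's pose just before it. camera_info takes no time and is no camera call; for the wrist camera it gives the pose at the moment of the call.
- workorder.job_done(): hands the job in; it is judged then, once.
The state is a dict: "time": time; "joint_positions": joint angles; "joint_velocities": joint speeds; "tau": joint torques, N m; "ee_pos": TCP position; "tcp_rot": TCP orientation; "contact_force": force on the tool from outside, world axes, zero at the start; "ft_torque": the same for the moment, N m; "opening": finger opening in m; "grip_force": force on a finger pad.
Only numpy, scipy, OpenCV 4.12 (cv2) and the standard library are available. Lean on these libraries where they do the work, as an engineer would, in place of code of your own. Each camera call takes 0.05 s, during which the arm holds its last target. There are 200 camera calls.

TASK

Lift the blue cover off the gauge rack and set it down flat on the bench, the same way up, clear of the rack. Then put the three steel plug gauges back into the rack, each upright and all the way down in the hole made for its own diameter, not a larger one. Leave the tape measure, the brass-coloured tin and the mug where they are.

Things in the scene. Friction and masses are not known exactly. Their poses are not given: they have to be found in the camera images.
- rack: Wooden gauge rack, fixed to the bench: block 60 (x) x 194 (y) x 55 mm high with five round holes in a row along its y axis, graded from the smallest (-y end) to the largest (+y end): for gauges of 16, 20, 24, 28 and 32 mm, each hole 2 mm wider than its gauge. The cover hides the holes at the start. Origin at the centre of its underside.
- hole16 (a point): Centre of the mouth (on the rack's top face) of the hole for 16 mm gauges: 18 mm wide, 45 mm deep, flat closed floor, mouth slightly bevelled. z up.
- hole20 (a point): Centre of the mouth (on the rack's top face) of the hole for 20 mm gauges: 22 mm wide, 45 mm deep, flat closed floor, mouth slightly bevelled. z up.
- hole24 (a point): Centre of the mouth (on the rack's top face) of the hole for 24 mm gauges: 26 mm wide, 45 mm deep, flat closed floor, mouth slightly bevelled. z up.
- hole28 (a point): Centre of the mouth (on the rack's top face) of the hole for 28 mm gauges: 30 mm wide, 45 mm deep, flat closed floor, mouth slightly bevelled. z up.
- hole32 (a point): Centre of the mouth (on the rack's top face) of the hole for 32 mm gauges: 34 mm wide, 45 mm deep, flat closed floor, mouth slightly bevelled. z up.
- cover: Blue loose cover nested on the rack, 74 (x) x 208 (y) x 20 mm, open below; its rim reaches 15 mm down round the rack with 3 mm play a side, so it lifts straight up. On top a black bridge handle along y: bar 12 mm thick (x), 90 mm long, underside 39 mm and top 56 mm above the origin. 0.22 kg. Origin at the centre of its lower rim plane (40 mm above the bench at the start, 0 when flat on the bench), z up.
- gauge20: Thinnest plug gauge, upright on the bench: below, a bright steel cylinder 20 mm in diameter, 50 mm long (foot edge bevelled); above, a round black handle 22 mm in diameter, 55 mm long, the same on every gauge. 105 mm tall, about 0.15 kg. Origin at the centre of its foot, z up along its axis. It can be knocked over. Grip it by the handle.
- gauge24: Middle plug gauge, upright on the bench: below, a bright steel cylinder 24 mm in diameter, 50 mm long (foot edge bevelled); above, a round black handle 22 mm in diameter, 55 mm long, the same on every gauge. 105 mm tall, about 0.15 kg. Origin at the centre of its foot, z up along its axis. It can be knocked over. Grip it by the handle.
- gauge32: Thickest plug gauge, upright on the bench: below, a bright steel cylinder 32 mm in diameter, 50 mm long (foot edge bevelled); above, a round black handle 22 mm in diameter, 55 mm long, the same on every gauge. 105 mm tall, about 0.15 kg. Origin at the centre of its foot, z up along its axis. It can be knocked over. Grip it by the handle.
- tape_measure: Bystander: yellow and black tape measure, 33 x 79 x 65 mm, standing. Origin at the centre of its underside.
- putty_tin: Bystander: flat round brass-coloured tin, 62 mm across, 23 mm high. Origin at the centre of its underside.
- mug: Bystander: green and white mug, 88 mm high, 120 mm over its handle. Origin at the centre of its underside (of the box round mug and handle).
Things that resemble listed ones, but are neither listed nor needed, are in the scene too. Leave any green or red look-alike of the gauge32 alone.

How it is judged:
By the outcome, as a careful person would: the job done as asked, in the order asked, and still so for the second after the job is handed in, with the robot touching nothing.
It also fails if it takes over 72 s, if anything falls off the work surface, if the arm or the gripper's body presses on something with over 40 N, if the wrist force passes 120 N, or if a joint passes its speed limit or range.

## Working session

There is one attempt and no reset: what is moved stays moved. The work goes in short steps, Python scripts to look and compute and a shell command to move; the robot and the scene stay as the last step left them, time stands still between calls to the robot, and variables do not carry over. Pictures are saved under pics/ and viewed, at most 13 in all, crops included, and the job is handed in when it is done.

```bash
ls; mkdir -p pics; python3 - <<'E'
from workcell import env, viewer
import cv2,numpy as np
print(env.read_state(), env.hold_point_z)
for n in ["scene","top","wrist"]:
    i=viewer.camera_info(n); print(n,i)
    cv2.imwrite(f"pics/{n}0.png",viewer.grab_frame(n))
E
```

```text
pics
{'time': 0.0, 'joint_positions': array([-1.34810479e+00,  2.21231615e-01,  1.52761397e+00,  2.79838939e-05,
        1.39472776e+00, -1.26110277e-01]), 'joint_velocities': array([ 1.34561225e-03, -1.15353760e-03,  9.83873265e-06,  3.47371190e-04,
       -4.04371281e-04,  1.18628223e-04]), 'tau': array([-6.45053806e-04, -4.96897781e+01, -3.89396918e+01, -2.68850254e-04,
        1.10660287e-02,  1.23320677e-05]), 'ee_pos': array([ 0.21346982, -0.58676065,  0.23019435]), 'tcp_rot': array([ 9.84830614e-01,  1.73515651e-01, -3.40486615e-05, -9.89855417e-04]), 'contact_force': array([-0.28352206, -0.61845288, -1.32140841]), 'ft_torque': array([-0.00184865, -0.02162218, -0.03061222]), 'grip_force': 0.0, 'opening': 0.08546951561530086} 0.0187
scene {'vfov': 43.34659487594007, 'cx': 254.678823324968, 'cy': 195.615469519591, 'R': array([[-0.742715  , -0.66927195, -0.02120094],
       [-0.34604245,  0.41073682, -0.84353417],
       [ 0.57326177, -0.61916905, -0.5366569 ]]), 't': array([0.47114999, 0.2439957 , 1.08822137])}
top {'vfov': 56.305636179742244, 'cx': 254.11563088728462, 'cy': 191.06618960752107, 'R': array([[ 0.02603943, -0.99957386,  0.01319255],
       [-0.98947682, -0.02765087, -0.14202481],
       [ 0.14232907, -0.00935547, -0.98977518]]), 't': array([0.0367228 , 0.55240252, 1.14490743])}
wrist {'vfov': 70.19503448172432, 'cx': 253.69133278639782, 'cy': 193.96212020828784, 'R': array([[ 0.34215557, -0.93964051, -0.0022966 ],
       [-0.90079776, -0.32870511,  0.28375403],
       [-0.26738168, -0.09501925, -0.95889435]]), 't': array([-0.62411249, -0.03654447,  0.37886109])}
```

View pics/top0.png

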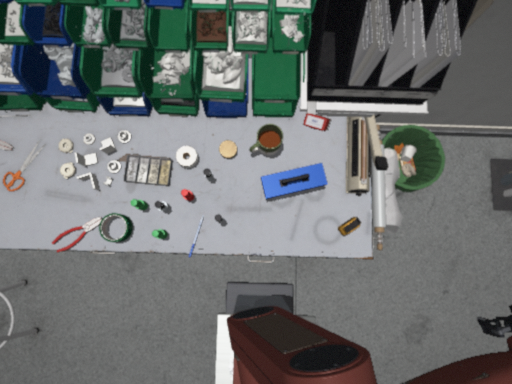

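View pics/scene0.png

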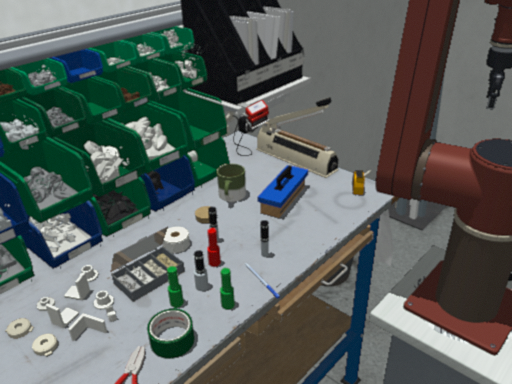

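The top view shows the cover at about (294,182), and black-handled gauges near (209,174), (163,206) and (221,219). The red look-alike is at (187,195), the green ones at (138,203) and (159,233). In the scene view the gauge handles are near (213,215), (199,258) and (265,230), and the cover is at (284,187).

```bash
cat > h.py <<'E'
import cv2,numpy as np
from workcell import env,viewer
from scipy.spatial.transform import Rotation as Ro
def K(i): return 192/np.tan(np.radians(i["vfov"])/2)
def ray(i,p):
    d=np.array([(p[0]-i["cx"])/K(i),(p[1]-i["cy"])/K(i),1]); R=np.array(i["R"])
    d=R.T@d; return -R.T@np.array(i["t"]), d/np.linalg.norm(d)
def plane(i,p,z):
    o,d=ray(i,p); return o+d*(z-o[2])/d[2]
def tri(i1,p1,i2,p2):
    o,d=ray(i1,p1); q,e=ray(i2,p2)
    s=np.linalg.lstsq(np.c_[d,-e],q-o,rcond=None)[0]
    a,b=o+s[0]*d,q+s[1]*e; return (a+b)/2,np.linalg.norm(a-b)
def proj(i,X):
    c=np.array(i["R"])@np.array(X)+np.array(i["t"]); return np.array([i["cx"],i["cy"]])+K(i)*c[:2]/c[2]
def blobs(m,mn=20):
    n,l,s,c=cv2.connectedComponentsWithStats(m.astype(np.uint8)); return [(tuple(c[k].round(1)),s[k].tolist(),l==k) for k in range(1,n) if s[k][4]>=mn]
def rows(target,yaw=None):
    """cm shift in tool axes and yaw turn (deg) about tool z so fingers' y axis points at world yaw"""
    s=env.read_state(); R=Ro.from_quat(s["tcp_rot"]).as_matrix()
    print("shift cm",(R.T@(np.array(target)-s["ee_pos"])*100).round(2),"t",round(s["time"],2))
    a=np.degrees(np.arctan2(R[1,1],R[0,1])); print("y-axis yaw",a.round(1), "" if yaw is None else "rz %.1f"%(-((yaw-a+90)%180-90)))
E
python3 - <<'E'
from h import *
t=cv2.imread("pics/top0.png");s=cv2.imread("pics/scene0.png");it=viewer.camera_info("top");is_=viewer.camera_info("scene")
def box(m,x0,y0,x1,y1):
    o=np.zeros(m.shape,bool);o[y0:y1,x0:x1]=m[y0:y1,x0:x1];return o
for nm,im,bx in(("top",t,(120,150,335,245)),("scene",s,(150,180,320,300))):
    print(nm);v=im.max(2)
    for c,st,_ in blobs(box((v<75),*bx)):print(" dark",c,st)
    b,g,r=[im[...,k].astype(int) for k in range(3)]
    for c,st,l in blobs(box((b>110)&(b>r+60)&(b>g+25),*((250,150,335,205) if nm=="top" else (250,160,315,220))),100):
        ys,xs=np.where(l);print(" blue",c,st,cv2.minAreaRect(np.c_[xs,ys].astype(np.float32)))
tp=[]
for p in[(209,174),(163,206),(221,219),(294,182)]:print(p,plane(it,p,.1 if p[0]<250 else .06))
cv2.imwrite("pics/crop0.png",np.hstack([cv2.resize(s[190:310,150:290],None,fx=3.5,fy=3.5,interpolation=2)[:420],cv2.resize(t[150:250,255:335],None,fx=3.5,fy=4.2)[:420]]))
E
```

```text
top
 dark (np.float64(268.5), np.float64(150.5)) [262, 150, 14, 3, 25]
 dark (np.float64(169.7), np.float64(175.0)) [168, 164, 4, 22, 25]
 dark (np.float64(294.5), np.float64(179.5)) [281, 175, 28, 11, 126]
 dark (np.float64(142.5), np.float64(206.0)) [137, 202, 11, 9, 58]
 dark (np.float64(160.2), np.float64(205.3)) [156, 202, 9, 7, 31]
 dark (np.float64(127.6), np.float64(229.5)) [120, 215, 13, 27, 131]
 dark (np.float64(163.2), np.float64(235.1)) [159, 231, 9, 8, 40]
 blue (np.float64(293.4), np.float64(180.4)) [261, 163, 67, 36, 1264] ((293.6709289550781, 180.1210479736328), (22.769521713256836, 63.629417419433594), 76.93067932128906)
scene
 dark (np.float64(170.7), np.float64(191.0)) [150, 180, 59, 31, 749]
 dark (np.float64(221.6), np.float64(183.8)) [219, 180, 6, 9, 51]
 dark (np.float64(235.9), np.float64(184.2)) [228, 180, 17, 10, 139]
 dark (np.float64(279.0), np.float64(184.8)) [275, 180, 9, 10, 52]
 dark (np.float64(293.4), np.float64(195.4)) [280, 180, 29, 34, 127]
 dark (np.float64(212.3), np.float64(216.9)) [208, 207, 9, 21, 143]
 dark (np.float64(264.1), np.float64(23
[... 233 characters left out ...]
]
 dark (np.float64(298.8), np.float64(280.2)) [274, 261, 46, 39, 231]
 dark (np.float64(157.9), np.float64(280.8)) [150, 272, 19, 19, 170]
 dark (np.float64(227.4), np.float64(287.9)) [222, 276, 11, 24, 155]
 dark (np.float64(311.0), np.float64(292.4)) [300, 281, 20, 19, 112]
 dark (np.float64(176.2), np.float64(295.9)) [170, 291, 13, 9, 80]
 blue (np.float64(282.4), np.float64(185.7)) [258, 165, 50, 38, 706] ((283.3577880859375, 183.80734252929688), (21.5889892578125, 53.972476959228516), 43.2642936706543)
(209, 174) [0.59270935 0.19545713 0.1       ]
(163, 206) [0.48782133 0.33334537 0.1       ]
(221, 219) [0.45241693 0.15223743 0.1       ]
(294, 182) [ 0.58168059 -0.07732684  0.06      ]
```

View pics/crop0.png

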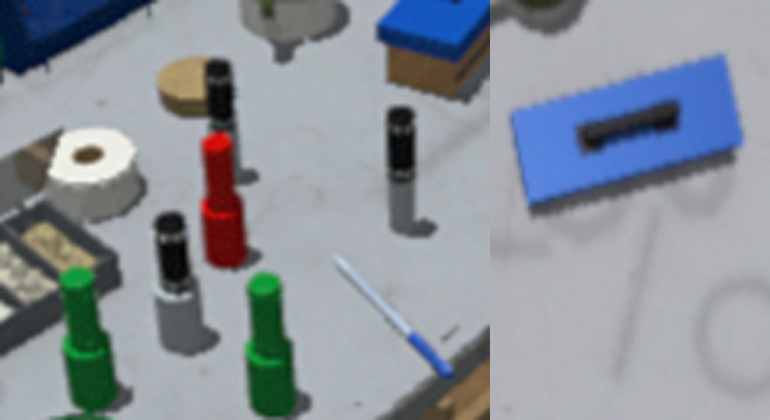

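The crop shows the far handle at (.59,.20), the right one at (.45,.15), and the wide-bodied gauge32 at (.49,.33), near the greens. The cover's long axis tilts about 13°.

```bash
python3 - <<'E'
from h import *
it=viewer.camera_info("top");is_=viewer.camera_info("scene")
for a,b in[((209,172),(212.5,208)),((162,203.5),(198.5,252)),((221,217.5),(264,222)),((293.8,180.5),(283,184))]:
    print(tri(it,a,is_,b))
# cover long axis at z=.06
t=cv2.imread("pics/top0.png");b,g,r=[t[...,k].astype(int) for k in range(3)]
m=((b>110)&(b>r+60)&(b>g+25));m[:150]=0;m[:,:250]=0;m[205:]=0;m[:,335:]=0
ys,xs=np.where(m);P=np.array([plane(it,p,.06)[:2] for p in zip(xs,ys)]).astype(np.float32)
rc=cv2.minAreaRect(P);print(rc);B=cv2.boxPoints(rc);e=max((B[1]-B[0],B[2]-B[1]),key=np.linalg.norm);L=np.degrees(np.arctan2(e[1],e[0]));print("long axis",L)
i=viewer.camera_info("wrist");R=Ro.from_quat(env.read_state()["tcp_rot"]).as_matrix()
print("cam in tool",R.T@(-np.array(i["R"]).T@i["t"]-env.read_state()["ee_pos"]),"axis",R.T@np.array(i["R"])[2])
rows([rc[0][0],rc[0][1],.23],L+90)
E
```

```text
(array([0.60016163, 0.19662743, 0.10029659]), np.float64(0.0028212079298609383))
(array([0.49739911, 0.33921703, 0.09614787]), np.float64(0.0039081312950072136))
(array([0.45886098, 0.15387498, 0.09774325]), np.float64(0.0041660174389190705))
(array([ 0.58834127, -0.07754076,  0.05133012]), np.float64(0.00045184139173093277))
((0.5879399180412292, -0.07616846263408661), (0.07481928169727325, 0.20825351774692535), 14.721952438354492)
long axis -75.27803
cam in tool [ 0.07268484  0.00024113 -0.14190207] axis [-2.83966879e-01 -3.92415023e-04  9.58834010e-01]
shift cm [ 52.65 -35.2    0.11] t 0.15
y-axis yaw -70.0 rz -84.7
```

```bash
python3 -m pendant '{"rotation":[[0,0,-10],[0,0,-20],[0,0,-30],[0,0,-40],[0,0,-50],[0,0,-60],[0,0,-70],[0,0,-80],[0,0,-84.7],[0,0,-84.7]],"delta_pos":[[5.2,-3.5,0],[10.5,-7,0],[15.8,-10.5,0],[21,-14,0],[26.3,-17.5,0],[31.5,-21,0],[36.8,-24.5,0],[42,-28,0],[47.4,-31.7,0],[52.6,-35.2,0]],"fingers":[8.5,8.5,8.5,8.5,8.5,8.5,8.5,8.5,8.5,8.5]}' 30
python3 - <<'E'
from h import *
print(env.read_state()["ee_pos"]); i=viewer.camera_info("wrist");f=viewer.grab_frame("wrist");cv2.imwrite("pics/w1.png",f)
rows([.588,-.0765,.20],14.7)
b,g,r=[f[...,k].astype(int) for k in range(3)]
m=((b>100)&(b>r+60)&(b>g+25))
for c,s,_ in blobs(m,500):print(c,s,plane(i,c,.06))
d=f.max(2)<60; 
for c,s,_ in blobs(d,200):print("dark",c,s,plane(i,c,.096))
E
```

```text
time: 1.4
ee_pos: [0.5838, -0.0813, 0.2312]
tcp_rot: [0.611, 0.792, -0.0, 0.0]
contact_force: [0.7, -1.3, 1.0]
opening: 0.0849
grip_force: 0.0
[ 0.58376911 -0.08131111  0.23118077]
shift cm [-0.21  0.05  3.11] t 1.45
y-axis yaw 14.9 rz 0.2
(np.float64(259.7), np.float64(123.5)) [225, 81, 68, 103, 5410] [ 0.57511681 -0.02043944  0.06      ]
(np.float64(260.8), np.float64(232.1)) [229, 200, 60, 54, 2381] [ 0.61065443 -0.14667752  0.06      ]
dark (np.float64(38.1), np.float64(52.3)) [0, 0, 84, 119, 8035] [ 0.36099511 -0.01014274  0.096     ]
dark (np.float64(495.2), np.float64(59.3)) [471, 0, 41, 101, 1625] [0.76920737 0.09137402 0.096     ]
dark (np.float64(366.4), np.float64(130.3)) [353, 91, 44, 80, 994] [0.67782763 0.00119214 0.096     ]
dark (np.float64(420.9), np.float64(135.9)) [381, 97, 68, 78, 2909] [0.73223349 0.00991521 0.096     ]
dark (np.float64(469.3), np.float64(182.4)) [420, 104, 92, 156, 3536] [ 0.80119446 -0.02115766  0.096     ]
dark (np.float64(257.6), np.float64(182.3)) [248, 137, 21, 84, 1081] [ 0.58747608 -0.07741123  0.096     ]
dark (np.float64(254.3), np.float64(334.9)) [0, 240, 512, 144, 40984] [ 0.63422753 -0.26780929  0.096     ]
```

View pics/w1.png

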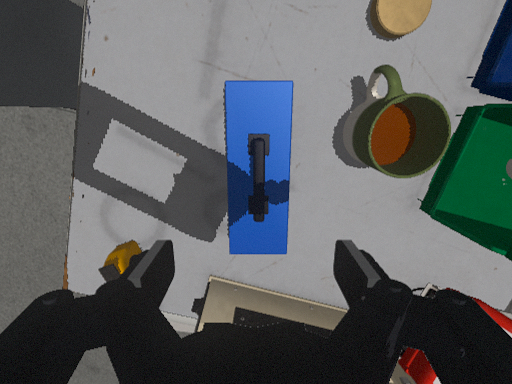

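The wrist view shows the cover centred near (260,168) and the bar at (258,182), which gives (0.5875, -0.0774). That agrees with the top view, so I'll grasp the bar.

```bash
python3 -m pendant '{"rotation":[[0,0,0],[0,0,0],[0,0,0],[0,0,0],[0,0,0],[0,0,0],[0,0,0],[0,0,0],[0,0,0],[0,0,0]],"delta_pos":[[-0.3,0.25,6],[-0.3,0.25,12],[-0.3,0.25,15],[-0.3,0.25,16.2],[-0.3,0.25,16.2],[-0.3,0.25,16.2],[-0.3,0.25,16.2],[-0.3,0.25,16.2],[-0.3,0.25,16.2],[-0.3,0.25,16.2]],"fingers":[8.5,8.5,8.5,5,0.5,0.5,0.5,0.5,0.5,0.5]}' 50
python3 - <<'E'
from h import *
it=viewer.camera_info("top")
for p in [(250,255),(290,255),(370,257),(349,232)]:print(p,plane(it,p,0))
E
```

```text
time: 2.7
ee_pos: [0.5884, -0.0858, 0.0716]
tcp_rot: [0.611, 0.792, 0.001, 0.002]
contact_force: [3.4, 0.8, 7.0]
opening: 0.0107
grip_force: 51.9
(250, 255) [0.34177358 0.05933247 0.        ]
(290, 255) [ 0.34518259 -0.07381172  0.        ]
(370, 257) [ 0.34545061 -0.34113087  0.        ]
(349, 232) [ 0.42656827 -0.27179425  0.        ]
```

```bash
python3 -m pendant '{"rotation":[[0,0,0],[0,0,0],[0,0,0],[0,0,7],[0,0,14.7],[0,0,14.7],[0,0,14.7]],"delta_pos":[[0,0,-2],[0,0,-5],[0,0,-5.5],[2,-5,-5],[4.8,-10,-3],[4.8,-12.2,-1],[4.8,-12.2,-1]],"fingers":[0.5,0.5,0.5,0.5,0.5,0.5,0.5]}' 50
python3 - <<'E'
from h import *
cv2.imwrite("pics/s2.png",cv2.resize(np.hstack([viewer.grab_frame("scene")[100:300,150:400],viewer.grab_frame("top")[100:300,150:400]]),None,fx=1.6,fy=1.6))
E
```

```text
time: 3.58
ee_pos: [0.452, -0.069, 0.0763]
tcp_rot: [0.707, 0.707, -0.002, -0.003]
contact_force: [0.4, -0.8, -3.0]
opening: 0.0108
grip_force: 51.7
```

View pics/s2.png

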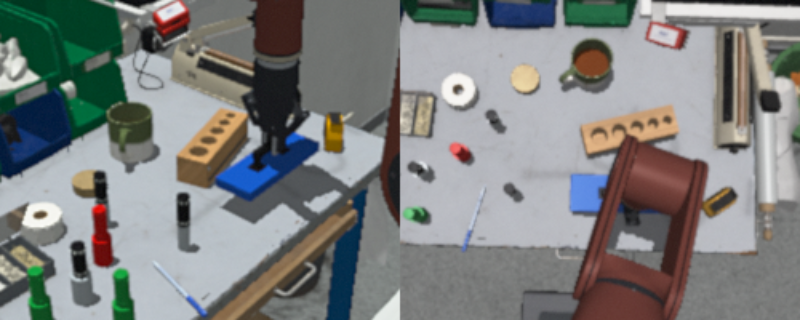

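The cover hangs level in front of the rack, which is now uncovered. The largest hole is at its +y (left) end. Next I lower the cover.

```bash
python3 -m pendant '{"rotation":[[0,0,0],[0,0,0],[0,0,0],[0,0,0]],"delta_pos":[[0,0,2.5],[0,0,4],[0,0,4.5],[0,0,4.5]],"fingers":[0.5,0.5,0.5,0.5]}' 50
```

```text
time: 4.18
ee_pos: [0.4562, -0.07, 0.0343]
tcp_rot: [0.707, 0.707, -0.0, -0.0]
contact_force: [0.1, -0.8, -2.9]
opening: 0.0113
grip_force: 51.7
```

```bash
python3 -m pendant '{"rotation":[[0,0,0],[0,0,0],[0,0,0],[0,0,0]],"delta_pos":[[0,0,0.2],[0,0,0.35],[0,0,0.4],[0,0,0.4]],"fingers":[0.5,0.5,0.5,0.5]}' 50
```

```text
time: 4.68
ee_pos: [0.4566, -0.0701, 0.0316]
tcp_rot: [0.707, 0.707, 0.0, 0.0]
contact_force: [-2.2, 0.9, 6.1]
opening: 0.0108
grip_force: 53.0
```

```bash
python3 -m pendant '{"rotation":[[0,0,0],[0,0,0],[0,0,0],[0,0,0],[0,0,0],[0,0,0],[0,0,0],[0,0,0]],"delta_pos":[[0,0,0],[0,0,0],[0,0,-4],[0,0,-10],[0,0,-16],[-1,4,-20],[-2,9.4,-21],[-2,9.4,-21]],"fingers":[4,8.5,8.5,8.5,8.5,8.5,8.5,8.5]}' 50
python3 - <<'E'
from h import *
s=env.read_state();print(s["time"],s["ee_pos"],s["contact_force"]); i=viewer.camera_info("wrist");f=viewer.grab_frame("wrist");cv2.imwrite("pics/w2.png",f)
np.save("iw2.npy",i,allow_pickle=True)
E
```

```text
time: 5.68
ee_pos: [0.5527, -0.0908, 0.2402]
tcp_rot: [0.707, 0.707, 0.0, 0.0]
contact_force: [-0.6, 0.0, -0.7]
opening: 0.0848
grip_force: 0.0
5.675 [ 0.5527328  -0.09081848  0.24021703] [-0.61118987  0.04310425 -0.72294043]
```

View pics/w2.png

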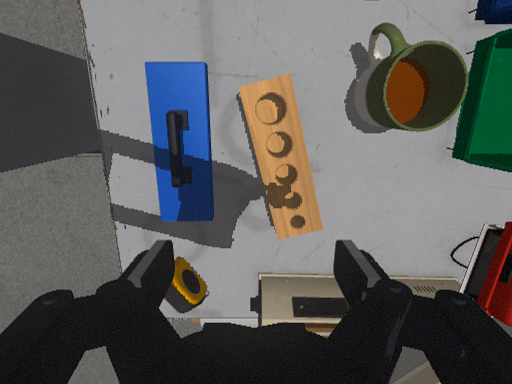

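The wrist view shows the cover lying flat at (180,140), clear of the rack. The hole centres run from 32 at about (270,108), through 28 (279,144), 24 (286,174) and 20 (291,200), to 16 (298,222). I'll move on to look at the gauges.

```bash
python3 -m pendant '{"rotation":[[0,0,0],[0,0,0],[0,0,0],[0,0,0],[0,0,0],[0,0,0]],"delta_pos":[[6,-1,0],[12,-2,0],[18,-3,0],[22,-4,0],[22,-4,0],[22,-4,0]],"fingers":[8.5,8.5,8.5,8.5,8.5,8.5]}' 50
python3 - <<'E'
from h import *
i=viewer.camera_info("wrist");f=viewer.grab_frame("wrist");cv2.imwrite("pics/w3.png",f);np.save("iw3.npy",i,allow_pickle=True)
f=cv2.imread("pics/w2.png");i=np.load("iw2.npy",allow_pickle=True).item()
h=cv2.cvtColor(f,cv2.COLOR_BGR2HSV)
m=(h[...,0]>5)&(h[...,0]<22)&(h[...,1]>80);m[:, :225]=0;m[:,330:]=0;m[250:]=0
ys,xs=np.where(m);P=np.array([plane(i,p,.055)[:2] for p in zip(xs,ys)]).astype(np.float32)
rc=cv2.minAreaRect(P);print(rc)
g=cv2.cvtColor(cv2.resize(f[60:250,225:335],None,fx=4,fy=4,interpolation=cv2.INTER_CUBIC),cv2.COLOR_BGR2GRAY)
for d,(px,py) in zip((34,30,26,22),((270,108),(279,144),(286,174),(291,200))):
    r=d/2/1.15*4*1.05
    c=cv2.HoughCircles(cv2.GaussianBlur(g,(0,0),2),cv2.HOUGH_GRADIENT_ALT if 0 else cv2.HOUGH_GRADIENT,1,10,param1=80,param2=10,minRadius=int(r*.8),maxRadius=int(r*1.2))[0]
    c=[q for q in c if np.hypot(q[0]/4+225-px,q[1]/4+60-py)<6][:3]
    for q in c:
        p=q[:2]/4+[225,60]-.375; X=plane(i,p,.055);print(d,p,"diam mm",2*1000*np.linalg.norm(plane(i,p+[q[2]/4,0],.055)-X),X)
E
```

```text
time: 6.48
ee_pos: [0.5093, 0.1297, 0.2401]
tcp_rot: [0.707, 0.707, -0.0, 0.0]
contact_force: [-0.9, 0.7, -0.3]
opening: 0.085
grip_force: 0.0
((0.5889666676521301, -0.07658673822879791), (0.06016907840967178, 0.19323845207691193), 14.733843803405762)
34 [270.   108.25] diam mm 37.593481119520604 [ 0.57201314 -0.01326114  0.055     ]
34 [271.5  106.25] diam mm 32.90061046208978 [ 0.5736868  -0.01108465  0.055     ]
34 [271.25 110.5 ] diam mm 39.85351442533994 [ 0.5734863  -0.01571988  0.055     ]
30 [279.25 144.25] diam mm 31.222625409572878 [ 0.58366327 -0.05396508  0.055     ]
30 [276.  140.5] diam mm 27.443376251327106 [ 0.57971086 -0.04958517  0.055     ]
30 [280.25 141.5 ] diam mm 37.22013364339617 [ 0.58475947 -0.05074989  0.055     ]
26 [286.   174.25] diam mm 25.980182040345714 [ 0.59287907 -0.09025726  0.055     ]
26 [284.   172.25] diam mm 32.33024752721795 [ 0.59035551 -0.08776604  0.055     ]
22 [292.5  200.75] diam mm 22.894380299473823 [ 0.60219726 -0.12429016  0.055     ]
```

View pics/w3.png

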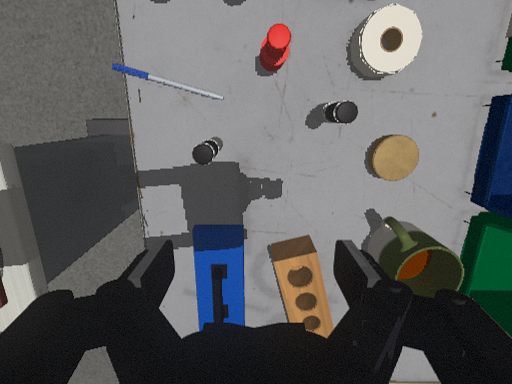

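```bash
python3 - <<'E'
from h import *
f=cv2.imread("pics/w3.png");s=cv2.imread("pics/scene0.png")
z=lambda im,x,y,w:cv2.resize(im[y-w:y+w,x-w:x+w],(290,290),interpolation=cv2.INTER_CUBIC)
cv2.imwrite("pics/c3.png",np.vstack([np.hstack([z(f,207,150,24),z(f,338,112,24)]),np.hstack([z(s,264,238,24),z(s,213,225,24)])]))
i=np.load("iw3.npy",allow_pickle=True).item();j=np.load("iw2.npy",allow_pickle=True).item()
print(tri(j,(270,108),i,(300.5,275)),tri(j,(279.2,144.2),i,(306,301)))
for X in([.459,.154,.1],[.6,.1966,.1],[.573,-.0125,.055]):print(proj(i,X))
E
```

```text
(array([ 0.57331922, -0.0126995 ,  0.05191433]), np.float64(0.002311524173783065)) (array([ 0.5839771 , -0.05409533,  0.05292516]), np.float64(0.00036964252095516133))
[204.89610273 161.06007761]
[344.43411591 118.67008422]
[299.80120229 276.27176529]
```

View pics/c3.png

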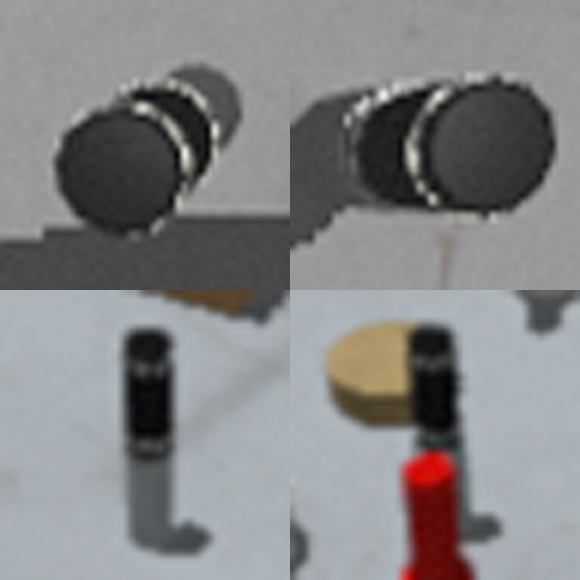

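The lower-left crop shows steel narrower than the handle (44 vs 48 px), so the gauge at (.46,.15) is gauge20. The far one, at (346,112) in w3, has steel wider than its handle, so it is gauge24. The hole heights triangulate to about 52–53 mm, which fits the 55 mm rack.

```bash
python3 - <<'E'
from h import *
i=np.load("iw3.npy",allow_pickle=True).item();it=viewer.camera_info("top")
for p,q in(((202.4,153.6),(221,217.5)),((346.6,112),(209,172))):
    X=plane(i,p,.105);print(X,tri(i,p,it,q)); rows([X[0],X[1],.061],14.73)
E
```

```text
[0.4577532  0.16245836 0.105     ] (array([0.45586921, 0.15654964, 0.0823928 ]), np.float64(0.007181366222319281))
shift cm [ 3.33 -5.19 17.92] t 6.53
y-axis yaw -0.0 rz -14.8
[0.59991262 0.20293889 0.105     ] (array([0.60506367, 0.20053115, 0.08156689]), np.float64(0.0068470338445998855))
shift cm [ 7.39  9.02 17.92] t 6.53
y-axis yaw -0.0 rz -14.8
```

```bash
python3 -m pendant '{"rotation":[[0,0,-7],[0,0,-14.7],[0,0,-14.7],[0,0,-14.7]],"delta_pos":[[1.6,-3,3],[3.2,-5.2,7],[3.2,-5.2,9],[3.2,-5.2,9]],"fingers":[8.5,8.5,8.5,8.5]}' 40
cat > look.py <<'E'
from h import *
def handle(z=.105):
    s=env.read_state();i=viewer.camera_info("wrist");f=viewer.grab_frame("wrist")
    import time;n=f"pics/l{int(time.time())}.png";cv2.imwrite(n,f)
    u0=proj(i,np.append(s["ee_pos"][:2],z));best=None
    m=f.max(2)<100;m[:, :175]=0;m[:,335:]=0
    g=cv2.GaussianBlur(cv2.resize(cv2.cvtColor(f,cv2.COLOR_BGR2GRAY),None,fx=3,fy=3,interpolation=cv2.INTER_CUBIC),(0,0),1.5)
    cam=-np.array(i["R"]).T@i["t"];r=.011*K(i)/(np.array(i["R"])@np.append(s["ee_pos"][:2],z)+i["t"])[2]
    c=cv2.HoughCircles(g,cv2.HOUGH_GRADIENT,1,10,param1=80,param2=12,minRadius=int(3*r*.9),maxRadius=int(3*r*1.12))
    print("expect",u0.round(1),"r",r)
    for q in ([] if c is None else c[0]):
        p=q[:2]/3-.33
        if np.hypot(*(p-u0))<30: X=plane(i,p,z);print("circle",p.round(1),(q[2]/3).round(1),X.round(4))
    return i,f,s,n
E
python3 -c "
from look import *
i,f,s,n=handle();print(n,s['ee_pos'],s['time'])"
```

```text
time: 7.02
ee_pos: [0.4567, 0.1607, 0.1486]
tcp_rot: [0.612, 0.791, -0.002, -0.001]
contact_force: [0.2, 0.7, 0.1]
opening: 0.0848
grip_force: 0.0
expect [253.2 216.7] r 15.156713873663225
circle [254.2 213.8] 14.4 [0.4568 0.163  0.105 ]
circle [251.5 199.2] 15.0 [0.4522 0.1733 0.105 ]
pics/l1796316893.png [0.45671004 0.16071831 0.14860218] 7.025
```

```bash
python3 -m pendant '{"rotation":[[0,0,0],[0,0,0],[0,0,0],[0,0,0],[0,0,0],[0,0,0],[0,0,0],[0,0,0]],"delta_pos":[[0.2,0,4],[0.2,0,7.5],[0.2,0,8.7],[0.2,0,8.7],[0.2,0,8.7],[0.2,0,8.7],[0.2,0,8.7],[0.2,0,8.7]],"fingers":[8.5,8.5,8.5,5,1,1,1,1]}' 40
```

```text
time: 8.07
ee_pos: [0.4579, 0.1641, 0.0645]
tcp_rot: [0.611, 0.792, 0.0, 0.0]
contact_force: [-2.8, -1.0, 5.9]
opening: 0.0213
grip_force: 38.6
```

```bash
python3 -m pendant '{"rotation":[[0,0,0],[0,0,0],[0,0,0],[0,0,0],[0,0,0],[0,0,0],[0,0,0],[0,0,0],[0,0,0],[0,0,0]],"delta_pos":[[0,0,-4],[0,0,-8],[-6,1.2,-9],[-12,2.5,-9],[-18,3.8,-9],[-24,5,-9],[-29,6.2,-8.5],[-31.4,6.55,-8],[-31.4,6.55,-8],[-31.4,6.55,-8]],"fingers":[1,1,1,1,1,1,1,1,1,1]}' 40
python3 - <<'E'
from h import *
s=env.read_state();i=viewer.camera_info("wrist");f=viewer.grab_frame("wrist");print(s["ee_pos"],s["contact_force"])
np.save("iw4.npy",i,allow_pickle=True);cv2.imwrite("pics/w4raw.png",f)
print("foot exp",proj(i,s["ee_pos"]-[0,0,.0645]),"hole exp",proj(i,[.6012,-.123,.055]),proj(i,[.5925,-.0895,.055]))
cv2.imwrite("pics/w4.png",cv2.resize(f[60:260,155:355],None,fx=3,fy=3,interpolation=cv2.INTER_CUBIC))
E
```

```text
time: 9.32
ee_pos: [0.5998, -0.1218, 0.1429]
tcp_rot: [0.611, 0.792, 0.0, -0.001]
contact_force: [-0.1, 0.7, -2.1]
opening: 0.0214
grip_force: 39.7
[ 0.59979589 -0.1218465   0.14292593] [-0.14736267  0.71906407 -2.07498848]
foot exp [253.13576581 207.28497325] hole exp [254.43136003 200.14478978] [254.5974793 161.2113122]
```

View pics/w4.png

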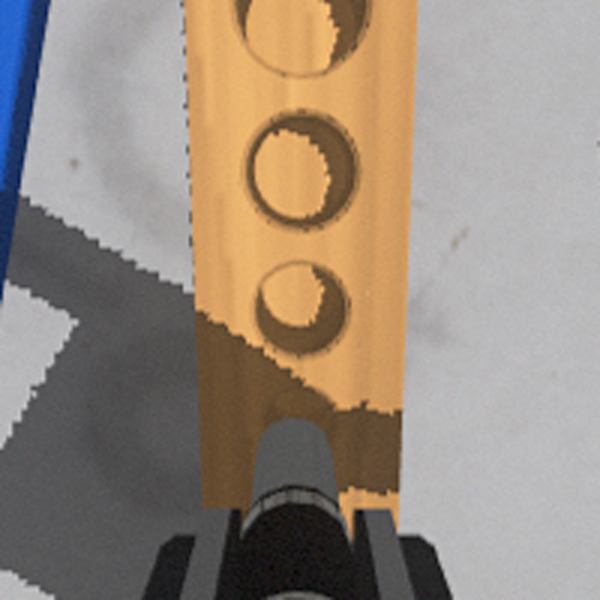

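The holes seen from the tool are 28 at (255,117), 24 at (256,162) and the top edge of 20 at (256,189). The gauge's foot has its front edge at about (253,200).

```bash
python3 - <<'E'
from h import *
i=np.load("iw4.npy",allow_pickle=True).item();T=np.array([.5998,-.1218,.1429]);f=cv2.imread("pics/w4raw.png")
a=np.array([-.2543,.9671,0])
for r in(.009,.010):print("front edge pred",proj(i,T-[0,0,.0645]+r*a))
# hole mouth extents from crop
H={}
for n,c,top,bot in((28,(300,172),110,232),(24,(303,307),259,355)):
    P=[plane(i,np.array(p)/3+[155,60]-.33,.055) for p in((c[0],top),(c[0],bot),c)];H[n]=(P[0]+P[1])/2
    print(n,"len",1000*np.linalg.norm(P[0]-P[1]),"mid",H[n],"c",P[2])
print("pitch",np.linalg.norm(H[28]-H[24]), "hole20 est",H[24]-.034*a, "edge of 20 est",plane(i,np.array((303,388))/3+[155,60]-.33,.055)-.012*a)
g=cv2.GaussianBlur(cv2.resize(cv2.cvtColor(f,cv2.COLOR_BGR2GRAY)[60:190,200:310],None,fx=4,fy=4,interpolation=cv2.INTER_CUBIC),(0,0),2)
for r,y in((68,117),(60,162)):
  c=cv2.HoughCircles(g,cv2.HOUGH_GRADIENT,1,10,param1=60,param2=10,minRadius=r-8,maxRadius=r+10)[0]
  for q in [q for q in c if abs(q[1]/4+60-y)<5][:2]:
    p=q[:2]/4+[200,60]-.375;print(p,q[2]/4,plane(i,p,.055))
E
```

```text
front edge pred [253.15231425 196.44726681]
front edge pred [253.15194074 195.23438198]
28 len 31.703285335624386 mid [ 0.58336132 -0.05468397  0.055     ] c [ 0.58334596 -0.05462587  0.055     ]
24 len 27.349492305662785 mid [ 0.59361052 -0.09014182  0.055     ] c [ 0.59355218 -0.08992202  0.055     ]
pitch 0.03690941684660352 hole20 est [ 0.60225672 -0.12302322  0.055     ] edge of 20 est [ 0.60269279 -0.12446877  0.055     ]
[254.75 116.5 ] 18.225 [ 0.58330836 -0.05423011  0.055     ]
[256.75 114.75] 17.975 [ 0.58452376 -0.05250291  0.055     ]
[254.5  161.75] 15.7 [ 0.59253755 -0.08996558  0.055     ]
[256.25 164.5 ] 17.05 [ 0.59457767 -0.09186359  0.055     ]
```

```bash
python3 -m pendant '{"rotation":[[0,0,0],[0,0,0],[0,0,0],[0,0,0],[0,0,0]],"delta_pos":[[0,0.2,1],[0,0.2,2],[0,0.2,2.6],[0,0.2,3.0],[0,0.2,3.0]],"fingers":[1,1,1,1,1]}' 40
```

```text
time: 10.0
ee_pos: [0.6022, -0.1226, 0.1128]
tcp_rot: [0.611, 0.792, -0.0, -0.0]
contact_force: [0.2, -0.1, -2.1]
opening: 0.0212
grip_force: 39.7
```

The foot is 7 mm below the mouth with no contact force, so it has entered. I'll continue down.

```bash
python3 -m pendant '{"rotation":[[0,0,0],[0,0,0],[0,0,0],[0,0,0],[0,0,0]],"delta_pos":[[0,0,1],[0,0,2],[0,0,3],[0,0,3.6],[0,0,3.6]],"fingers":[1,1,1,1,1]}' 40
```

```text
time: 10.62
ee_pos: [0.6019, -0.1225, 0.0764]
tcp_rot: [0.611, 0.792, -0.0, -0.001]
contact_force: [-0.1, -0.5, -0.5]
opening: 0.0211
grip_force: 39.8
```

```bash
python3 -m pendant '{"rotation":[[0,0,0],[0,0,0],[0,0,0],[0,0,0],[0,0,0]],"delta_pos":[[0,0,0.2],[0,0,0.2],[0,0,0.1],[0,0,-4],[0,0,-9]],"fingers":[1,3,8.5,8.5,8.5]}' 40
python3 -m pendant '{"rotation":[[0,0,0],[0,0,0],[0,0,0],[0,0,0],[0,0,0],[0,0,0],[0,0,0],[0,0,0]],"delta_pos":[[6,1.5,-1],[12,3,-1],[18,4.6,-1],[24,6.2,-1],[29,7.5,0],[31.5,8.1,1.5],[31.5,8.1,1.5],[31.5,8.1,1.5]],"fingers":[8.5,8.5,8.5,8.5,8.5,8.5,8.5,8.5]}'
python3 -c "
from look import *
i,f,s,n=handle();print(n,s['ee_pos'],s['time'])
t=viewer.grab_frame('scene');cv2.imwrite('pics/s5.png',t)"
```

```text
time: 11.25
ee_pos: [0.6017, -0.1224, 0.1675]
tcp_rot: [0.611, 0.792, -0.0, -0.001]
contact_force: [-0.2, -0.5, 1.2]
opening: 0.0823
grip_force: 0.0
time: 12.25
ee_pos: [0.6013, 0.2021, 0.1529]
tcp_rot: [0.611, 0.792, 0.0, 0.0]
contact_force: [-0.1, -0.4, -0.0]
opening: 0.0847
grip_force: 0.0
expect [252.9 214.5] r 14.845943524823442
circle [252.5 209.8] 15.0 [0.6001 0.2055 0.105 ]
circle [251.8 192.8] 13.5 [0.5963 0.218  0.105 ]
circle [253.2 213.2] 16.1 [0.6012 0.2031 0.105 ]
circle [252.2 184.5] 13.9 [0.595  0.2241 0.105 ]
pics/l1796316979.png [0.60130031 0.20206    0.1529094 ] 12.25
```

```bash
python3 -m pendant '{"rotation":[[0,0,0],[0,0,0],[0,0,0],[0,0,0],[0,0,0],[0,0,0],[0,0,0],[0,0,0]],"delta_pos":[[0.3,0,4],[0.3,0,7.5],[0.3,0,8.8],[0.3,0,8.8],[0.3,0,8.8],[0.3,0,8.8],[0.3,0,8.8],[0.3,0,8.8]],"fingers":[8.5,8.5,8.5,5,1,1,1,1]}' 40
```

```text
time: 13.35
ee_pos: [0.6007, 0.2056, 0.0659]
tcp_rot: [0.611, 0.792, 0.0, 0.0]
contact_force: [-1.9, -0.6, 5.5]
opening: 0.021
grip_force: 38.8
```

```bash
python3 -m pendant '{"rotation":[[0,0,0],[0,0,0],[0,0,0],[0,0,0],[0,0,0],[0,0,0],[0,0,0],[0,0,0],[0,0,0],[0,0,0]],"delta_pos":[[0,0,-4],[0,0,-8.5],[-6,-1.7,-9],[-12,-3.5,-9],[-18,-5.2,-9],[-23,-6.7,-8.5],[-27,-7.8,-8],[-28.3,-8.2,-7],[-28.3,-8.2,-7],[-28.3,-8.2,-7]],"fingers":[1,1,1,1,1,1,1,1,1,1]}' 40
python3 - <<'E'
from h import *
s=env.read_state();i=viewer.camera_info("wrist");f=viewer.grab_frame("wrist");print(s["ee_pos"],s["contact_force"])
np.save("iw6.npy",i,allow_pickle=True);cv2.imwrite("pics/w6raw.png",f)
a=np.array([-.2543,.9671,0]);F=s["ee_pos"]-[0,0,.0659]
print("foot front edge pred",proj(i,F+.0115*a),"foot",proj(i,F),"hole",proj(i,[.5933,-.0896,.055]))
cv2.imwrite("pics/w6.png",cv2.resize(f[110:260,180:330],None,fx=4,fy=4,interpolation=cv2.INTER_CUBIC))
E
```

```text
time: 14.6
ee_pos: [0.5926, -0.0876, 0.1342]
tcp_rot: [0.611, 0.792, 0.0, -0.0]
contact_force: [0.3, 0.5, -1.8]
opening: 0.0208
grip_force: 39.6
[ 0.59256299 -0.08763795  0.13419601] [ 0.28837097  0.52565875 -1.84515846]
foot front edge pred [253.05683904 192.92841037] foot [253.05626262 206.66220815] hole [253.35108976 203.8789011 ]
```

View pics/w6.png

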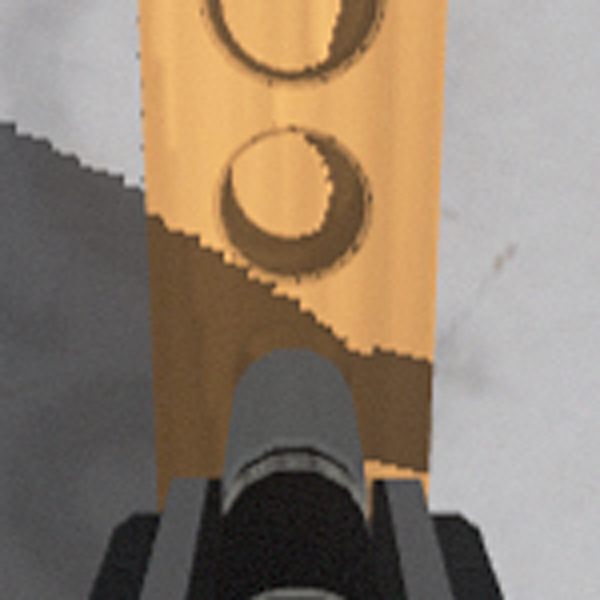

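The held gauge24's front edge is at (253,197), with the same offset as last time. Hole 28 is at (254,160). I'll shift 2 mm back and lower.

```bash
python3 -m pendant '{"rotation":[[0,0,0],[0,0,0],[0,0,0],[0,0,0],[0,0,0]],"delta_pos":[[-0.2,0.05,0.5],[-0.2,0.05,1.0],[-0.2,0.05,1.6],[-0.2,0.05,2.1],[-0.2,0.05,2.1]],"fingers":[1,1,1,1,1]}' 40
```

```text
time: 15.28
ee_pos: [0.5931, -0.0904, 0.1124]
tcp_rot: [0.611, 0.792, 0.0, -0.001]
contact_force: [0.1, 2.9, -1.8]
opening: 0.0209
grip_force: 39.5
```

```bash
python3 -m pendant '{"rotation":[[0,0,0],[0,0,0],[0,0,0],[0,0,0],[0,0,0],[0,0,0]],"delta_pos":[[0.07,0,0.5],[0.07,0,1.5],[0.07,0,2.5],[0.07,0,3.4],[0.07,0,3.55],[0.07,0,3.55]],"fingers":[1,1,1,1,1,1]}' 40
```

```text
time: 16.02
ee_pos: [0.5931, -0.0901, 0.0772]
tcp_rot: [0.611, 0.792, -0.0, -0.0]
contact_force: [-0.3, 2.0, -2.1]
opening: 0.0208
grip_force: 39.6
```

```bash
python3 -m pendant '{"rotation":[[0,0,0],[0,0,0],[0,0,0],[0,0,0],[0,0,0]],"delta_pos":[[0,0,0.15],[0,0,0.15],[0,0,0.1],[0,0,-4],[0,0,-9]],"fingers":[1,3,8.5,8.5,8.5]}' 40
python3 -m pendant '{"rotation":[[0,0,0],[0,0,0],[0,0,0],[0,0,0],[0,0,0],[0,0,0],[0,0,0],[0,0,0],[0,0,0],[0,0,0]],"delta_pos":[[6,0.2,-1],[12,0.5,-1],[18,0.7,-1],[24,1,-1],[30,1.2,-1],[36,1.5,-1],[41,1.7,0],[44.8,1.8,1],[44.8,1.8,1.2],[44.8,1.8,1.2]],"fingers":[8.5,8.5,8.5,8.5,8.5,8.5,6,5,5,5]}'
python3 -c "
from look import *
i,f,s,n=handle();print(n,s['ee_pos'],s['time'])
h=cv2.cvtColor(f,cv2.COLOR_BGR2HSV)
for nm,m in(('green',(h[...,0]>50)&(h[...,0]<75)&(h[...,1]>150)&(h[...,2]>60)),('red',((h[...,0]<5)|(h[...,0]>174))&(h[...,1]>150)&(h[...,2]>80))):
  for c,st,_ in blobs(m,150):print(nm,c,st,plane(i,c,.06).round(3))"
```

```text
time: 16.65
ee_pos: [0.5927, -0.0903, 0.1679]
tcp_rot: [0.611, 0.792, -0.001, -0.001]
contact_force: [1.3, -0.7, 0.2]
opening: 0.0824
grip_force: 0.0
time: 17.9
ee_pos: [0.4976, 0.3473, 0.156]
tcp_rot: [0.611, 0.792, -0.0, 0.0]
contact_force: [0.3, -0.5, 0.6]
opening: 0.0499
grip_force: 0.0
expect [253. 213.] r 14.636724030875822
circle [247.8 208.2] 14.1 [0.4929 0.3501 0.105 ]
circle [248.5 195.5] 13.4 [0.4909 0.3598 0.105 ]
pics/l1796317058.png [0.49757299 0.34728479 0.15596567] 17.9
green (np.float64(168.9), np.float64(24.4)) [152, 0, 39, 45, 281] [0.4   0.464 0.06 ]
green (np.float64(233.2), np.float64(33.8)) [190, 0, 75, 52, 576] [0.45 0.47 0.06]
green (np.float64(279.3), np.float64(113.5)) [265, 94, 31, 33, 352] [0.501 0.422 0.06 ]
green (np.float64(144.8), np.float64(166.2)) [116, 146, 68, 44, 1199] [0.398 0.349 0.06 ]
red (np.float64(267.5), np.float64(276.6)) [253, 238, 30, 79, 1814] [0.533 0.269 0.06 ]
```

```bash
python3 -m pendant '{"rotation":[[0,0,0],[0,0,0],[0,0,0],[0,0,0],[0,0,0],[0,0,0],[0,0,0],[0,0,0]],"delta_pos":[[0.35,-0.37,3],[0.35,-0.37,7],[0.35,-0.37,9.1],[0.35,-0.37,9.1],[0.35,-0.37,9.1],[0.35,-0.37,9.1],[0.35,-0.37,9.1],[0.35,-0.37,9.1]],"fingers":[5,5,5,5,1,1,1,1]}' 40
```

```text
time: 18.95
ee_pos: [0.4942, 0.3509, 0.0668]
tcp_rot: [0.611, 0.792, 0.002, 0.001]
contact_force: [-0.4, -1.4, 5.4]
opening: 0.021
grip_force: 39.2
```

```bash
python3 -m pendant '{"rotation":[[0,0,0],[0,0,0],[0,0,0],[0,0,0]],"delta_pos":[[0,0,-4],[0,0,-9],[0,0,-13],[0,0,-13]],"fingers":[1,1,1,1]}' 40
python3 -m pendant '{"rotation":[[0,0,0],[0,0,0],[0,0,0],[0,0,0],[0,0,0],[0,0,0],[0,0,0],[0,0,0],[0,0,0],[0,0,0]],"delta_pos":[[-5,-0.2,0],[-11,-0.5,0],[-17,-0.8,0],[-23,-1,0],[-29,-1.3,1],[-34,-1.5,3],[-37,-1.6,5],[-37.1,-1.6,5.5],[-37.1,-1.6,5.5],[-37.1,-1.6,5.5]],"fingers":[1,1,1,1,1,1,1,1,1,1]}' 40
python3 - <<'E'
from h import *
s=env.read_state();print(s["ee_pos"]);rows([.5728,-.0124,.1234],14.73)
E
```

```text
time: 19.45
ee_pos: [0.4949, 0.3516, 0.1996]
tcp_rot: [0.611, 0.792, 0.004, 0.002]
contact_force: [0.0, 0.6, -1.5]
opening: 0.0212
grip_force: 39.5
time: 20.7
ee_pos: [0.5714, -0.0115, 0.1402]
tcp_rot: [0.61, 0.792, 0.0, 0.0]
contact_force: [0.1, 0.2, -0.6]
opening: 0.0208
grip_force: 39.4
[ 0.57140982 -0.01154408  0.1401935 ]
shift cm [-0.12  0.11  1.68] t 20.7
y-axis yaw 14.8 rz 0.0
```

```bash
python3 -m pendant '{"rotation":[[0,0,0],[0,0,0],[0,0,0],[0,0,0],[0,0,0]],"delta_pos":[[-0.12,0.1,0.8],[-0.12,0.1,1.5],[-0.12,0.1,2.0],[-0.12,0.1,2.5],[-0.12,0.1,2.5]],"fingers":[1,1,1,1,1]}' 40
```

```text
time: 21.32
ee_pos: [0.5724, -0.0134, 0.1143]
tcp_rot: [0.611, 0.792, 0.0, -0.0]
contact_force: [1.1, 1.0, -2.5]
opening: 0.0213
grip_force: 39.4
```

Foot at 47.5 mm, so it has entered the hole freely. Continuing down.

```bash
python3 -m pendant '{"rotation":[[0,0,0],[0,0,0],[0,0,0],[0,0,0],[0,0,0],[0,0,0]],"delta_pos":[[0.03,0,0.5],[0.03,0,1.5],[0.03,0,2.5],[0.03,0,3.4],[0.03,0,3.6],[0.03,0,3.6]],"fingers":[1,1,1,1,1,1]}' 40
python3 -m pendant '{"rotation":[[0,0,0],[0,0,0],[0,0,0],[0,0,0],[0,0,0],[0,0,0],[0,0,0],[0,0,0]],"delta_pos":[[0,0,0.15],[0,0,0.15],[0,0,0.1],[0,0,-4],[0,0,-9],[4,0,-14],[10,0,-16],[10,0,-16]],"fingers":[1,3,8.5,8.5,8.5,8.5,8.5,8.5]}' 40
python3 - <<'E'
from h import *
s=viewer.grab_frame("scene")[130:290,180:400];w=viewer.grab_frame("top")[130:250,240:370]
cv2.imwrite("pics/fin.png",np.hstack([cv2.resize(s,(440,320),interpolation=2),cv2.resize(w,(347,320),interpolation=2)]))
E
```

```text
time: 22.08
ee_pos: [0.5724, -0.0134, 0.0784]
tcp_rot: [0.611, 0.792, -0.0, -0.0]
contact_force: [0.7, 0.4, -2.3]
opening: 0.0212
grip_force: 39.3
time: 23.08
ee_pos: [0.5478, 0.0864, 0.242]
tcp_rot: [0.609, 0.793, 0.002, 0.002]
contact_force: [-0.3, -1.2, -1.1]
opening: 0.0848
grip_force: 0.0
```

View pics/fin.png

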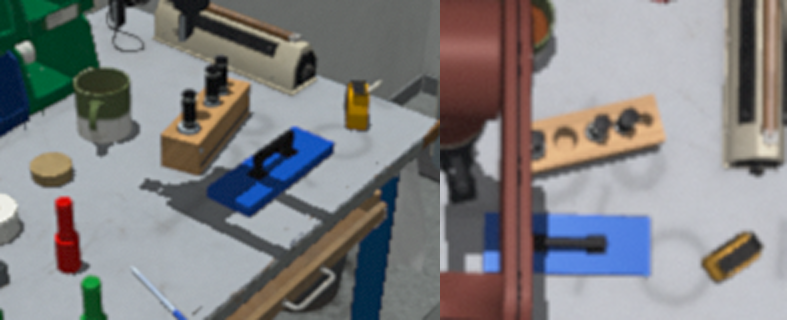

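The final view shows the three gauges upright in holes 20, 24 and 32, with 28 and 16 empty. The cover lies flat, and the tin, mug and tape are where they were. At release each foot height worked out to about 10 mm, which is the hole floor.

```bash
python3 -c "
from workcell import workorder
print(workorder.job_done())"
```

```text
the job is handed in; nothing more can be done
None
```

I handed the job in at about 23 s: the cover is flat on the bench in front of the rack, the 20, 24 and 32 mm gauges are upright at the bottom of their own holes, and I did not touch the tape measure, tin or mug.

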